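# Hold the lid dispenser open for a refill

### The job

The pot-lid dispenser is running low and I want to drop the new sleeve of lids into it. Lift its clear dust hood off by the black knob and set it down gently, upright, on the free worktop; then take the blue grip of the spring-loaded follower, draw it back from the lids until its black cross-bar lies on the red fill line, and stay there holding it against the spring (finish with the grip still held) so that I can load. Do not let the follower snap back, and leave the other things on the worktop where they are.

Things in the scene. Friction and masses are not known exactly. Their poses are not given: they have to be found in the camera images.
- dispenser: Stainless trough, fixed, 264 x 98 mm, 58 mm high (rims of its side walls). Origin: centre of its underside. x runs along the trough from the low serving end (-x), where nine white lids of 72 mm stand (tops 83 mm up), to the closed end (+x); z up. A ledge 46 mm up carries the hood, which surrounds the rims with 3 mm play. The fill line: red lines 4 mm wide over both rims at x = +60 mm.
- hood: Loose clear dust hood, 262 x 96 mm, 83 mm high, open below and mostly open at the serving end, 0.2 to 0.3 kg, black knob on top. Origin: centre of its lower edge; z up, axes parallel to the dispenser's while on (origin then 46 mm above the worktop). Lifted 80 mm straight up it clears the blue grip that it covers. It can stand on the worktop on its lower edge (origin at z = 0).
- hood_knob (a point): Middle of the hood's round black knob: 31 mm across and 26 mm high, on the hood's z axis, 107 mm above the hood's lower edge, 24 mm above its flat roof and 13 mm below the knob's top.
- pull_grip (a point): Blue grip on top of the follower: 16 mm thick along the trough, 40 mm wide across it, 32 mm high (86 to 118 mm above the worktop). This point is its centre; axes parallel to the dispenser's; slides along the dispenser's +x, at rest at x = -40 mm. Fingertips kept 86 mm or more above the worktop pass over all the rest of the open dispenser.
- follower (a joint): How far the follower is drawn back from the lids along the dispenser's +x, in m: 0 at rest, 0.100 with its black cross-bar (on the rims, straight below the blue grip's centre) on the red fill line, 0.130 at its stop. A spring pulls it home with about 5 N at rest and 6.5 N at the line; it does not stay out by itself.
- fill_mark (a point): Where the centre line of the blue grip stands when the cross-bar is on the fill line: 60 mm along the dispenser's +x from its middle, 118 mm above the worktop (the height of the grip's top).
- slicer_handle (a point): Front end of the red handle (36 mm thick) of the fixed meat slicer. The handle runs back 80 mm along +x; the slicer's body lies behind it, from x = 0.56 m back, y = -0.45 to +0.03 m, up to 0.46 m high. A wire shelf hangs over the right end of the worktop (y below -0.4 m): do not raise the wrist there. The worktop in front of the slicer, x = 0.30 to 0.53 m, y = -0.26 to +0.05 m, is free.
- refill_lids: Sleeve of white snap lids standing upright on the worktop, 72 mm across, 90 mm high; the refill, to be left alone. Origin at the centre of its underside.
- pot_tall: Clear lidded deli pot, 75 mm across, 90 mm high; bystander. Origin at the centre of its underside.
- pot_mid: Clear lidded deli pot, 75 mm across, 75 mm high; bystander. Origin at the centre of its underside.
- pot_low: Clear lidded deli pot, 73 mm across, 65 mm high; bystander. Origin at the centre of its underside.
- mug_1: White mug, 84 mm across (122 mm with its handle), 93 mm high; bystander. Origin at the centre of its underside.
- label_roll: Orange and white roll of labels lying flat, 67 mm across, 41 mm high; bystander. Origin at the centre of its underside.
- timer: White kitchen timer with a red dial, 64 x 62 x 50 mm; bystander. Origin at the centre of its underside.

How it is judged:
On the way, in this order (a step that is already met when the one before it is completed fails the run):
1. the hood is lifted clear of the dispenser's grip (z of hood in the frame of dispenser above 0.118 m), for 0.1 s.
2. the hood stands upright on the worktop, let go (height (world z) of hood between -0.005 and 0.008 m and angle between hood's own z axis and vertical below 0.06 rad and contact force between the fingers and hood below 0.3 N and linear speed of hood below 0.02 m/s), for 0.2 s.
At the end, for the whole second after the job is handed in: the follower's cross-bar is within 5 mm of the red fill line and still (under 10 mm/s), held there by the fingers on the blue grip (over 2 N); the hood stands upright on the worktop (lower edge within 8 mm of it, tilt under 0.06 rad), still and not touched by the fingers (all of step 2 and value of joint follower between 0.095 and 0.105 m and velocity of joint follower between -0.01 and 0.01 m/s and contact force between the fingers and follower above 2 N); the arm keeps its last pose, push and grip.
It fails at once if the follower snaps back (faster than 0.4 m/s toward the lids) (velocity of joint follower below -0.4 m/s).
It fails at once if the hood is dropped (falls free at over 0.6 m/s) (contact force between the fingers and hood below 0.1 N and linear speed of hood above 0.6 m/s).
It fails at once if another thing is pushed more than 25 mm from its place (distance of any of refill_lids, pot_tall, pot_mid, pot_low, mug_1, label_roll, timer from where it was at the start of the episode above 0.025 m).
It also fails if it takes over 56 s, if anything falls off the work surface, if the arm or the gripper's body presses on something with over 40 N, if the wrist force passes 120 N, or if a joint passes its speed limit or range.

### The arm

A 6-joint arm with a two-finger parallel gripper is mounted at the origin on a cart in front of the work surface, level with it; the furniture and walls round the work are solid. World frame = base frame: x ahead of the robot, y to its left, z up, the work surface at z = 0. Lengths are in m, angles in rad, forces in N, time in s.
With the tool pointing down it reaches from about 0.35 to 0.975 m from the base axis. Payload 4.9 kg.
Tool frame: the origin (TCP) lies midway between the tips of the shut fingers; the grasp point (between the pads) lies 19 mm behind it; z points along the fingers, y is the line along which they close (so a half turn about z gives the same grasp; the last joint's range is limited). The gripper opens to 85 mm and grips with 20 to 120 N. Pads are 22 mm wide; open, the fingers measure 114 mm over their backs; the gripper's body (76 mm by 85 mm) begins 54 mm behind the grasp point. The pads swing forward as they close: fully open they stand 13 mm farther back than shut.
Start: joints at [1.214, 0.053, 1.613, -0, 1.476, -0.119], TCP at [0.147, 0.607, 0.209] pointing down, gripper open.
Joint ranges: [-3.01, 3.01], [-1.01, 2.22], [0.06, 2.58], [-1.02, 4.17], [0.09, 2.62], [-3.14, 3.14]. Speed limits (rad/s): [2.57, 2.57, 3.14, 3.14, 3.14, 3.14].

### API

Orientations are given as a unit quaternion [w, x, y, z].
In Python, from plant import manip gives the robot as it stands.
- The arm moves only by the shell command python3 shift.py, which reads ROWS from standard input. ROWS is one flat JSON list of numbers that holds 1 to 5 rows one after another, with no inner brackets; each row has 7 numbers: the opening from 0.0 (shut) to 1.0 (fully open), then dx, dy, dz in shares of the most that a row can go, 1 being 62.5 mm, then a rotation vector rx, ry, rz in units of 0.05 rad; each row shifts and turns the commanded pose from where the row before left it, along the tool's axes as they then stand; what a row does not reach is not made up. A row lasts 1/8 s, in which the tool goes at most 0.0625 m and 0.188 rad, less where a joint would pass 70% of its speed; a pose out of reach is approached as far as the arm can. The fingers move at their own pace and stop on an object; the grip force is fixed at half the most. Time passes only in rows, so rows that do not move let the fingers close. It prints the time, the measured TCP pose, the force, the opening and the grip force at its end. Input that does not fit is refused with a message, and nothing moves.
- manip.state(): the state, without advancing time (a new reading comes with each control period).
- manip.grab_frame(name): name is "scene" or "top" or "wrist"; returns the picture (384x512x3 uint8, red, green, blue); there is no depth.
- manip.camera_params(name): a dict with "intrinsics" (3x3 intrinsics, pixels), "xyz" and "orientation" of the camera in the world. Camera axes: x right, y down, z forward; pixel columns grow to the right and rows downward; lengths in m; the calibration is good to about 2 mm. A picture is of the moment at which its call begins: read the wrist's pose just before it. camera_params takes no time and is no camera call; for the wrist camera it gives the pose at the moment of the call.
- manip.job_done(): hands the job in; it is judged then, once.
The state is a dict: "time": time; "joint_pos": joint angles; "joint_vel": joint speeds; "joint_efforts": joint torques, N m; "tool_pos": TCP position; "tool_rot": TCP orientation; "contact_force": force on the tool from outside, world axes, zero at the start; "ft_torque": the same for the moment, N m; "gripper_width": opening from 0.0 (shut) to 1.0 (fully open); "grasp_force": force on a finger pad.
Only numpy, scipy, OpenCV 4.12 (cv2) and the standard library are available. Lean on these libraries where they do the work, as an engineer would, in place of code of your own. Each camera call takes 0.05 s, during which the arm holds its last target. There are 200 camera calls.

## Working session

There is one attempt and no reset: what is moved stays moved. The work goes in short steps, Python scripts to look and compute and a shell command to move; the robot and the scene stay as the last step left them, time stands still between calls to the robot, and variables do not carry over. Pictures are saved under pics/ and viewed, at most 10 in all, crops included, and the job is handed in when it is done.

```bash
ls; mkdir -p pics; cat > h.py <<'E'
import numpy as np, cv2
from plant import manip
from scipy.spatial.transform import Rotation as R
def rot(q): return R.from_quat([q[1],q[2],q[3],q[0]])
def ray(p,uv):
    K=np.array(p["intrinsics"]); d=np.linalg.inv(K)@[uv[0],uv[1],1.0]
    return np.array(p["xyz"]), rot(p["orientation"]).apply(d/np.linalg.norm(d))
def plane(p,uv,z):
    o,d=ray(p,uv); return o+d*(z-o[2])/d[2]
def cross(rs):
    A=sum(np.eye(3)-np.outer(d,d) for o,d in rs); b=sum((np.eye(3)-np.outer(d,d))@o for o,d in rs)
    x=np.linalg.solve(A,b); return x,[np.linalg.norm(np.cross(d,x-o)) for o,d in rs]
def proj(p,X):
    c=np.array(p["intrinsics"])@rot(p["orientation"]).inv().apply(np.array(X)-p["xyz"]); return c[:2]/c[2]
def save(name,f):
    im=manip.grab_frame(name); cv2.imwrite(f"pics/{f}.png",im[...,::-1]); return im
E
python3 - <<'E'
from h import *
for n in("scene","top"):
    save(n,n+"0"); p=manip.camera_params(n); print(n,p)
a=cv2.imread("pics/scene0.png");b=cv2.imread("pics/top0.png")
print(manip.state()["tool_rot"])
E
```

```text
pics
plant.py
shift.py
scene {'intrinsics': array([[476.80591841,   0.        , 252.26136353],
       [  0.        , 476.80591841, 196.65669366],
       [  0.        ,   0.        ,   1.        ]]), 'xyz': array([-0.20941078,  1.05477965,  1.21313412]), 'orientation': array([ 0.14017593, -0.29888606,  0.86105409, -0.38678636])}
top {'intrinsics': array([[379.00385551,   0.        , 246.45694119],
       [  0.        , 379.00385551, 188.76904275],
       [  0.        ,   0.        ,   1.        ]]), 'xyz': array([0.24883723, 0.10480743, 1.4185193 ]), 'orientation': array([ 0.07739063, -0.69109494,  0.7140814 , -0.08053719])}
[-2.33156943e-04  1.18632509e-01  9.92937771e-01 -9.24978334e-04]
```

View pics/scene0.png

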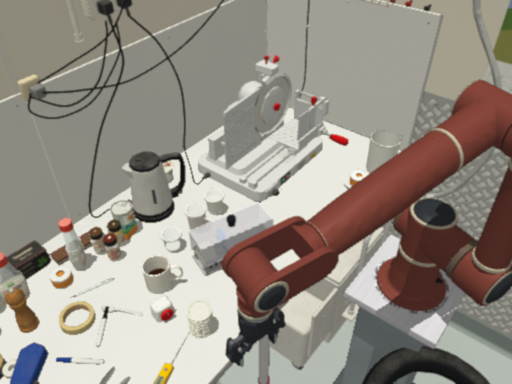

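View pics/top0.png

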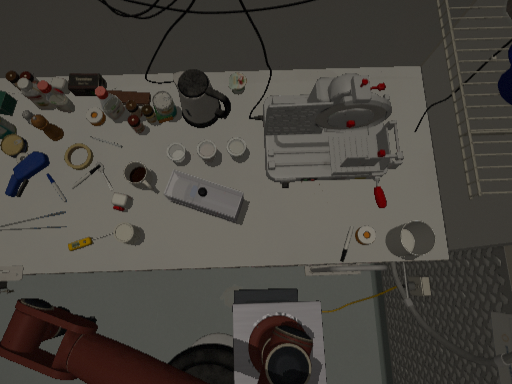

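The scene view shows the hood's knob at about (231,220), and the top view shows it at (202,192). The dispenser's long axis runs from about (170,190) to (240,205) in the top view. I'll measure these next.

```bash
python3 - <<'E'
from h import *
rs=[]
for n,(u,v) in (("scene",(231,220)),("top",(202,192))):
    im=cv2.imread(f"pics/{n}0.png"); m=(im.max(2)<70).astype(np.uint8); m2=np.zeros_like(m); m2[v-9:v+10,u-9:u+10]=m[v-9:v+10,u-9:u+10]
    k,l,s,c=cv2.connectedComponentsWithStats(m2); i=1+s[1:,4].argmax(); print(n,c[i],s[i])
    rs.append(ray(manip.camera_params(n),c[i]))
print(cross(rs))
a=cv2.imread("pics/scene0.png")[195:285,175:295];b=cv2.imread("pics/top0.png")[160:230,150:260]
a=cv2.resize(a,(800,600),interpolation=cv2.INTER_CUBIC)[:, :];b=cv2.resize(b,(800,509),interpolation=cv2.INTER_CUBIC)
cv2.imwrite("pics/b.png",b)
p=manip.camera_params("top")
for uv in [(125,233),(120,202),(177,154),(207,150),(237,148),(136,174),(284,185)]: print(uv,plane(p,uv,0.08).round(3))
E
```

```text
scene [231.         220.06153846] [228 215   7  11  65]
top [202.09589041 191.45205479] [198 187   9  10  73]
(array([0.5341371 , 0.24717956, 0.14778224]), [np.float64(0.0007222891746356405), np.float64(0.0007222891746358591)])
(125, 233) [0.407 0.527 0.08 ]
(120, 202) [0.519 0.549 0.08 ]
(177, 154) [0.694 0.346 0.08 ]
(207, 150) [0.706 0.235 0.08 ]
(237, 148) [0.71  0.124 0.08 ]
(136, 174) [0.622 0.495 0.08 ]
(284, 185) [ 0.563 -0.043  0.08 ]
```

View pics/b.png

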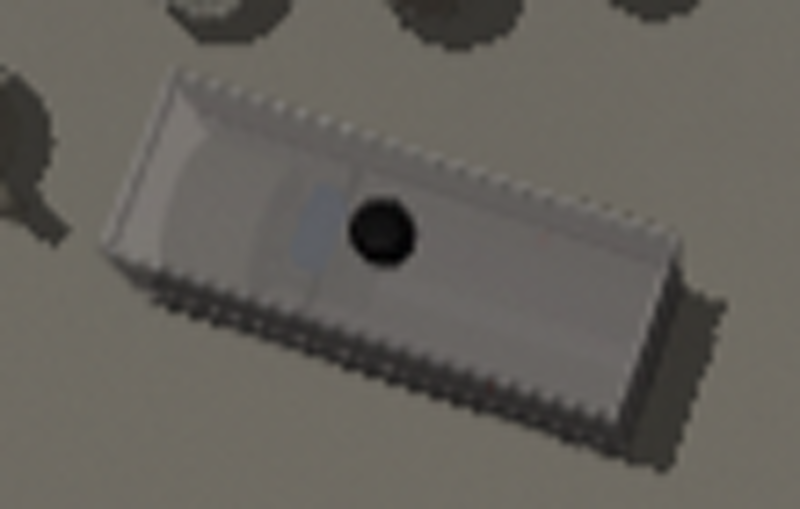

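The crop shows the hood's roof with corners at about (180,75), (680,245), (620,420) and (105,245). The knob is at (383,232). The blue grip is to its left at (320,225), so the dispenser's +x points right in the image, toward world -y.

```bash
python3 - <<'E'
from h import *
p=manip.camera_params("top")
c=np.array([(180,75),(680,245),(620,420),(105,245)])/7.27+[150,160]
P=np.array([plane(p,x,.129) for x in c]); print(P.round(3),P.mean(0))
for i in range(4):
    d=P[(i+1)%4]-P[i]; print(np.linalg.norm(d),np.degrees(np.arctan2(d[1],d[0])))
print(plane(p,np.array((320,225))/7.27+[150,160],.118), plane(p,(202.1,191.45),.16))
s=manip.state(); r=rot(s["tool_rot"]); print(r.as_matrix().round(3),s["tool_pos"])
E
```

```text
[[0.617 0.345 0.129]
 [0.525 0.105 0.129]
 [0.442 0.136 0.129]
 [0.534 0.38  0.129]] [0.52941554 0.24134134 0.129     ]
0.2570104602755064 -111.0313986764667
0.08899629911404854 159.67386624013406
0.2609796723369784 69.25740654600406
0.09035065491192538 -22.851999044483673
[0.54289053 0.27851536 0.118     ] [0.5307527  0.24544482 0.16      ]
[[-0.972  0.236 -0.001]
 [ 0.236  0.972 -0.002]
 [ 0.    -0.002 -1.   ]] [0.14702492 0.6068296  0.20825549]
```

The rows are not in the units I measure in: shifts go in shares of 62.5 mm and turns go in units of 0.05 rad. I convert before sending: -0.05 m is -0.8, -0.028 m is -0.448.

```bash
echo '[1, -0.8, -0.448, -0.064, 0, 0, 0, 1, -0.8, -0.448, 0, 0, 0, 0, 1, -0.8, -0.448, 0, 0, 0, 0, 1, -0.8, -0.448, 0, 0, 0, 0, 1, -0.8, -0.448, 0, 0, 0, 0]' | python3 shift.py; echo '[1, -0.8, -0.48, -0.16, 0, 0, 0, 1, -0.8, -0.48, -0.16, 0, 0, 0, 1, -0.48, -0.32, 0, 0, 0, 2.4, 1, 0, 0, 0, 0, 0, 0]' | python3 shift.py
python3 - <<'E'
from h import *
s=manip.state(); print(s["tool_pos"],rot(s["tool_rot"]).as_matrix().round(3))
p=manip.camera_params("wrist"); save("wrist","w0"); print(p, proj(p,[.532,.246,.16]))
E
```

```text
time: 0.72
tool_pos: [0.3581, 0.4109, 0.2129]
tool_rot: [-0.0, 0.119, 0.993, -0.0]
contact_force: [0.4, 0.5, -0.2]
gripper_width: 0.999
grasp_force: 0.0
time: 1.23
tool_pos: [0.4659, 0.3022, 0.2329]
tool_rot: [-0.0, 0.18, 0.984, -0.0]
contact_force: [0.1, 0.6, 0.8]
gripper_width: 1.001
grasp_force: 0.0
[0.46589285 0.30218934 0.23289358] [[-0.935  0.354 -0.001]
 [ 0.354  0.935 -0.001]
 [ 0.    -0.001 -1.   ]]
{'intrinsics': array([[333.96008126,   0.        , 251.6067728 ],
       [  0.        , 333.96008126, 187.77645944],
       [  0.        ,   0.        ,   1.        ]]), 'xyz': array([0.40226195, 0.32651366, 0.39770646]), 'orientation': array([0.11087308, 0.81511892, 0.5634118 , 0.07652094])} [215.09255244 288.20625953]
```

View pics/w0.png

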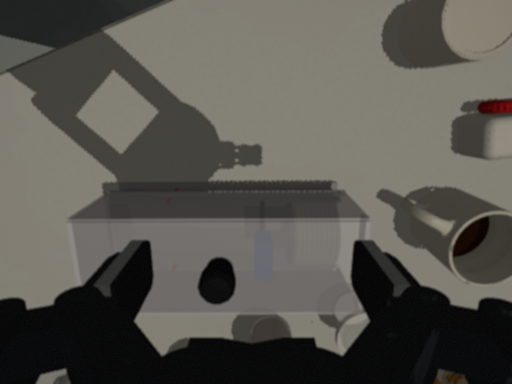

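The wrist view shows the knob at about (217,281), the blue grip through the hood at (263,255) and the hood's long edges nearly level, so the gripper is aligned with the trough. I'll triangulate the knob from all the views.

```bash
python3 - <<'E'
from h import *
im=cv2.imread("pics/w0.png"); p=manip.camera_params("wrist")
m=np.zeros((384,512),np.uint8); m[250:310,190:245]=(im.max(2)[250:310,190:245]<60)
k,l,s,c=cv2.connectedComponentsWithStats(m); i=1+s[1:,4].argmax(); print(c[i],s[i])
rs=[ray(manip.camera_params("scene"),(231,220.06)),ray(manip.camera_params("top"),(202.1,191.45)),ray(p,c[i])]
for q in (rs,[rs[0],rs[2]],[rs[1],rs[2]]): print(cross(q))
# bottom/top of knob
print("w predicted top/mid/bottom",[proj(p,[.532,.246,z]).round(1) for z in(.166,.153,.140)])
# long edges of roof, straight lines
g=cv2.Canny(cv2.cvtColor(im,6),30,80); L=cv2.HoughLinesP(g[170:330,60:380],1,np.pi/720,40,minLineLength=100,maxLineGap=10)
for a in L[:,0]:
    a=a+[60,170,60,170]; A,B=plane(p,a[:2],.129),plane(p,a[2:],.129); d=B-A; print(a,np.degrees(np.arctan2(d[1],d[0])).round(1),np.linalg.norm(d).round(3))
E
```

```text
[217.04954955 281.12987988] [ 198  258   37   46 1332]
(array([0.53369389, 0.2470749 , 0.14723568]), [np.float64(0.0013392681273625075), np.float64(0.00021588448550140937), np.float64(0.001223440083010419)])
(array([0.5329536 , 0.24784306, 0.14854425]), [np.float64(0.001253175508607525), np.float64(0.0012531755086076636)])
(array([0.5336068 , 0.24679988, 0.14556406]), [np.float64(0.00044558713984584893), np.float64(0.0004455871398460037)])
w predicted top/mid/bottom [array([213.2, 294. ]), array([214.9, 285. ]), array([216.5, 276.7])]
[ 69 218 341 218] 69.4 0.233
[116 222 317 222] 69.4 0.173
[208 190 342 189] 69.9 0.112
[208 180 334 180] 69.4 0.104
[102 191 208 192] 68.9 0.089
```

To row units: -0.041 m is -0.656, 0.04 m is 0.64.

```bash
echo '[1, -0.656, -0.224, 0, 0, 0, 0, 1, -0.656, -0.2192, 0, 0, 0, 0, 1, 0, 0, 0.64, 0, 0, 0, 1, 0, 0, 0.56, 0, 0, 0, 1, 0, 0, 0.32, 0, 0, 0]' | python3 shift.py; echo '[1, 0, 0, 0, 0, 0, 0, 0, 0, 0, 0, 0, 0, 0, 0, 0, 0, 0, 0, 0, 0, 0, 0, 0, 0, 0, 0, 0, 0, 0, 0, 0, 0, 0, 0]' | python3 shift.py
python3 - <<'E'
from h import *
save("wrist","w1"); print(manip.state()["grasp_force"])
E
```

```text
time: 1.9
tool_pos: [0.5298, 0.2501, 0.1356]
tool_rot: [-0.002, 0.177, 0.984, -0.001]
contact_force: [-0.3, 0.3, -0.2]
gripper_width: 1.002
grasp_force: 0.0
time: 2.52
tool_pos: [0.5323, 0.2488, 0.1403]
tool_rot: [0.001, 0.178, 0.984, -0.001]
contact_force: [-1.9, -3.7, 6.5]
gripper_width: 0.313
grasp_force: 58.7
58.671918511390686
```

View pics/w1.png

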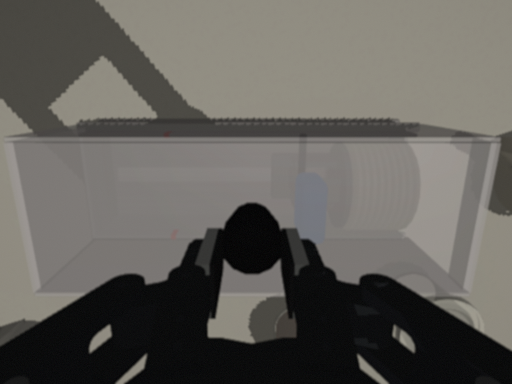

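The wrist view shows the fingers closed on the knob at (252,238), with a grip force of 59 N. I'll lift straight up.

```bash
echo '[0, 0, 0, -0.16, 0, 0, 0, 0, 0, 0, -0.32, 0, 0, 0, 0, 0, 0, -0.4, 0, 0, 0, 0, 0, 0, -0.48, 0, 0, 0, 0, 0, 0, -0.48, 0, 0, 0]' | python3 shift.py; echo '[0, 0, 0, -0.24, 0, 0, 0, 0, 0, 0, 0, 0, 0, 0, 0, 0, 0, 0, 0, 0, 0]' | python3 shift.py
python3 - <<'E'
from h import *
s=manip.state(); print(s["tool_pos"],rot(s["tool_rot"]).as_matrix().round(3))
save("scene","s1"); save("wrist","w2")
a=cv2.imread("pics/s1.png")[130:330,150:400]; cv2.imwrite("pics/s1c.png",cv2.resize(a,(500,400)))
E
```

```text
time: 3.2
tool_pos: [0.5319, 0.2496, 0.2557]
tool_rot: [0.001, 0.178, 0.984, 0.001]
contact_force: [0.0, -0.1, -2.3]
gripper_width: 0.314
grasp_force: 59.3
time: 3.58
tool_pos: [0.5312, 0.2492, 0.2668]
tool_rot: [-0.001, 0.178, 0.984, -0.001]
contact_force: [0.1, -0.4, -2.3]
gripper_width: 0.306
grasp_force: 59.3
[0.53117581 0.24922559 0.26682185] [[-0.937  0.35  -0.002]
 [ 0.35   0.937 -0.001]
 [ 0.002 -0.001 -1.   ]]
```

View pics/w2.png

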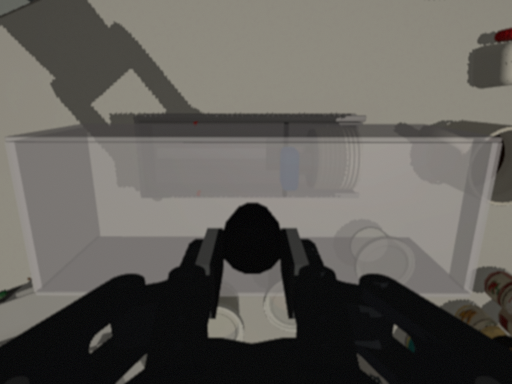

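The wrist view shows the hood hanging level, with the dispenser and blue grip free below it at (289,168). The load is 2.3 N. I'll carry it to about (0.415,-0.105).

```bash
echo '[0, -0.016, -0.32, 0, 0, 0, 0, 0, -0.032, -0.56, 0, 0, 0, 0, 0, -0.032, -0.72, 0, 0, 0, 0, 0, -0.032, -0.72, 0, 0, 0, 0, 0, -0.032, -0.72, 0, 0, 0, 0]' | python3 shift.py; echo '[0, -0.032, -0.72, 0, 0, 0, 0, 0, -0.032, -0.72, 0, 0, 0, 0, 0, -0.016, -0.64, 0, 0, 0, 0, 0, -0.016, -0.56, 0, 0, 0, 0, 0, 0, -0.272, 0, 0, 0, 0]' | python3 shift.py;  echo '[0, 0, 0, 0, 0, 0, 0, 0, 0, 0, 0.64, 0, 0, 0, 0, 0, 0, 0.64, 0, 0, 0, 0, 0, 0, 0.48, 0, 0, 0, 0, 0, 0, 0, 0, 0, 0]' | python3 shift.py
python3 - <<'E'
from h import *
s=manip.state(); print(s["tool_pos"],rot(s["tool_rot"]).as_matrix().round(3))
a=save("scene","s2"); b=save("top","t2")
a=cv2.resize(a[130:310,170:400],(690,540)); b=b[120:270,150:400]; b=cv2.resize(b,(800,480))
cv2.imwrite("pics/s2c.png",a[...,::-1]); cv2.imwrite("pics/t2c.png",b[...,::-1])
E
```

```text
time: 4.3
tool_pos: [0.4724, 0.0663, 0.2677]
tool_rot: [-0.0, 0.178, 0.984, -0.0]
contact_force: [0.9, 0.0, -1.9]
gripper_width: 0.312
grasp_force: 59.4
time: 4.92
tool_pos: [0.414, -0.1061, 0.2678]
tool_rot: [-0.0, 0.179, 0.984, -0.0]
contact_force: [0.6, 0.4, -1.9]
gripper_width: 0.31
grasp_force: 59.5
time: 5.55
tool_pos: [0.4134, -0.1028, 0.1552]
tool_rot: [-0.003, 0.178, 0.984, 0.001]
contact_force: [-0.3, -0.1, -1.8]
gripper_width: 0.311
grasp_force: 59.5
[ 0.41339341 -0.1028022   0.15522501] [[-0.937  0.349 -0.006]
 [ 0.349  0.937  0.003]
 [ 0.007  0.001 -1.   ]]
```

View pics/s2c.png

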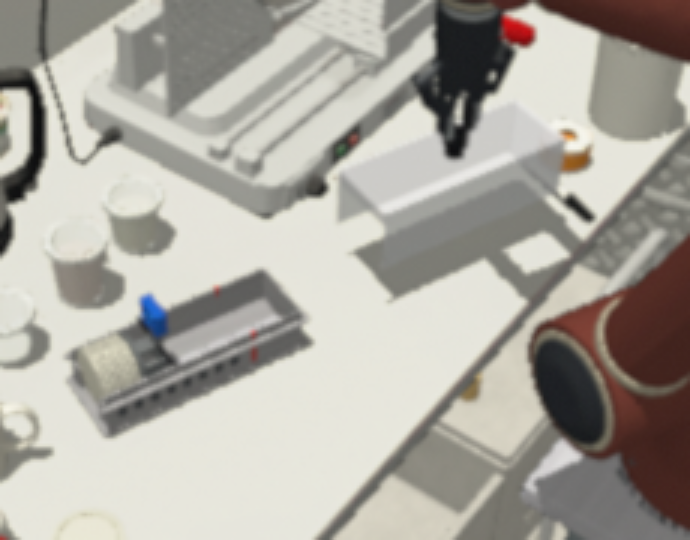

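The crop shows the hood level above free worktop, clear of the label roll at (575,145). The dispenser is uncovered, with the blue grip at (153,315) and red marks at (218,290) and (253,345). I'll lower the hood.

To row units: 0.03 m is 0.48, 0.018 m is 0.288.

```bash
echo '[0, 0, 0, 0.48, 0, 0, 0, 0, 0, 0, 0.288, 0, 0, 0, 0, 0, 0, 0.096, 0, 0, 0, 0, 0, 0, 0, 0, 0, 0]' | python3 shift.py; echo '[0, 0, 0, 0.064, 0, 0, 0, 0, 0, 0, 0, 0, 0, 0]' | python3 shift.py; echo '[0, 0, 0, 0.048, 0, 0, 0, 0, 0, 0, 0, 0, 0, 0]' | python3 shift.py
```

```text
time: 6.15
tool_pos: [0.4158, -0.1044, 0.1048]
tool_rot: [0.0, 0.178, 0.984, -0.0]
contact_force: [0.5, 0.5, -2.1]
gripper_width: 0.308
grasp_force: 59.5
time: 6.4
tool_pos: [0.4157, -0.1044, 0.1007]
tool_rot: [0.0, 0.178, 0.984, -0.0]
contact_force: [-0.0, 0.4, -1.9]
gripper_width: 0.314
grasp_force: 59.5
time: 6.65
tool_pos: [0.4154, -0.1042, 0.0972]
tool_rot: [-0.0, 0.178, 0.984, 0.0]
contact_force: [-0.1, -0.6, -2.5]
gripper_width: 0.314
grasp_force: 59.5
```

```bash
echo '[0, 0, 0, 0.032, 0, 0, 0, 0, 0, 0, 0, 0, 0, 0]' | python3 shift.py; echo '[0, 0, 0, 0.032, 0, 0, 0, 0, 0, 0, 0, 0, 0, 0]' | python3 shift.py;echo '[0, 0, 0, 0.024, 0, 0, 0, 0, 0, 0, 0, 0, 0, 0]' | python3 shift.py
```

```text
time: 6.9
tool_pos: [0.4154, -0.1042, 0.0952]
tool_rot: [-0.0, 0.178, 0.984, 0.0]
contact_force: [-1.4, -0.1, -2.1]
gripper_width: 0.312
grasp_force: 59.5
time: 7.15
tool_pos: [0.416, -0.1044, 0.0943]
tool_rot: [0.0, 0.178, 0.984, 0.0]
contact_force: [-1.4, 2.5, 5.1]
gripper_width: 0.307
grasp_force: 60.4
time: 7.4
tool_pos: [0.4166, -0.1046, 0.0945]
tool_rot: [0.001, 0.178, 0.984, -0.0]
contact_force: [-4.6, 3.4, 11.7]
gripper_width: 0.313
grasp_force: 61.6
```

The hood is on the table. I'll ease the press, open and back off.

```bash
echo '[0, 0, 0, -0.048, 0, 0, 0, 1, 0, 0, 0, 0, 0, 0, 1, 0, 0, 0, 0, 0, 0, 1, 0, 0, 0, 0, 0, 0, 1, 0, 0, 0, 0, 0, 0]' | python3 shift.py; echo '[1, 0, 0, 0, 0, 0, 0, 1, 0, 0, -0.48, 0, 0, 0, 1, 0, 0, -0.8, 0, 0, 0, 1, 0, 0, -0.8, 0, 0, 0]' | python3 shift.py
python3 - <<'E'
from h import *
s=manip.state(); print(s["tool_pos"],rot(s["tool_rot"]).as_matrix().round(3))
a=save("scene","s3"); b=save("top","t3")
rs=[];
for n,im in(("scene",a),("top",b)):
    h=cv2.cvtColor(im,cv2.COLOR_RGB2HSV); m=((abs(h[...,0].astype(int)-112)<14)&(h[...,1]>130)&(h[...,2]>40)).astype(np.uint8)
    p=manip.camera_params(n); g=proj(p,[.546,.284,.102]); k,l,st,c=cv2.connectedComponentsWithStats(m)
    i=1+np.linalg.norm(c[1:]-g,axis=1).argmin(); print(n,g,c[i],st[i]); rs.append(ray(p,c[i]))
    r=(((h[...,0]<8)|(h[...,0]>172))&(h[...,1]>90)).astype(np.uint8); k,l,st,c=cv2.connectedComponentsWithStats(r)
    g=proj(p,[.51,.19,.058])
    for i in range(1,k):
        if np.linalg.norm(c[i]-g)<45: print(" red",c[i],st[i,4],plane(p,c[i],.058).round(4))
print(cross(rs))
b=cv2.resize(b[140:260,150:350],(800,480)); cv2.imwrite("pics/t3c.png",b[...,::-1])
E
```

```text
time: 8.02
tool_pos: [0.4155, -0.1043, 0.0948]
tool_rot: [-0.0, 0.178, 0.984, 0.0]
contact_force: [-0.1, -0.3, 0.9]
gripper_width: 0.998
grasp_force: 0.0
time: 8.52
tool_pos: [0.4152, -0.1041, 0.226]
tool_rot: [-0.0, 0.178, 0.984, 0.0]
contact_force: [0.3, -0.3, -0.5]
gripper_width: 1.001
grasp_force: 0.0
[ 0.41523691 -0.10412535  0.225989  ] [[-0.937  0.35  -0.001]
 [ 0.35   0.937  0.   ]
 [ 0.001  0.    -1.   ]]
scene [221.58724858 234.9867601 ] [220.71428571 235.11428571] [217 229   8  13  70]
 red [242.  226.5] 2 [0.5474 0.1802 0.058 ]
 red [254. 241.] 1 [0.4729 0.2081 0.058 ]
 red [254.33333333 247.5       ] 6 [0.4541 0.2302 0.058 ]
top [193.0751716  191.11849244] [193.25396825 190.71428571] [190 185   8  12  63]
 red [224.  192.5] 2 [0.547  0.1765 0.058 ]
 red [217.  212.5] 2 [0.4736 0.2033 0.058 ]
(array([0.54878696, 0.28412608, 0.09939236]), [np.float64(0.0008203985919046006), np.float64(0.0008203985919044995)])
```

View pics/t3c.png

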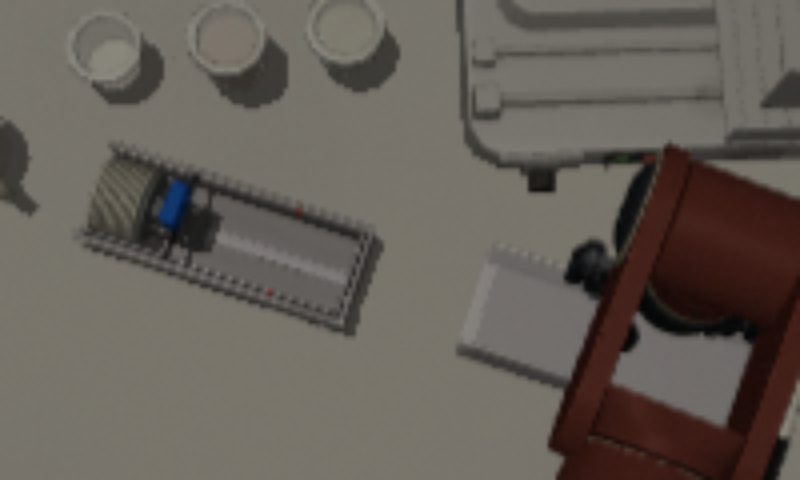

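The top view shows the hood standing on the free worktop and the pots unmoved. The blue grip is at crop (174,205) and the red fill marks are at (298,211) and (269,292). The grip-to-line distance along the trough measures 101 mm against 100 mm expected. I'll move over the grip.

To row units: 0.052 m is 0.832, 0.05 m is 0.8.

```bash
echo '[1, 0.024, 0.8, 0, 0, 0, 0, 1, 0.024, 0.832, 0, 0, 0, 0, 1, 0.024, 0.832, 0, 0, 0, 0, 1, 0.024, 0.832, 0, 0, 0, 0, 1, 0.024, 0.832, 0, 0, 0, 0]' | python3 shift.py; echo '[1, 0.024, 0.832, 0, 0, 0, 0, 1, 0.024, 0.832, 0, 0, 0, 0, 1, 0.0208, 0.768, 0, 0, 0, 0, 1, 0, 0, 0.64, 0, 0, 0, 1, 0, 0, 0, 0, 0, 0]' | python3 shift.py
python3 - <<'E'
from h import *
s=manip.state(); T=rot(s["tool_rot"]); print(s["tool_pos"])
p=manip.camera_params("wrist"); im=save("wrist","w3")
h=cv2.cvtColor(im,cv2.COLOR_RGB2HSV); m=((abs(h[...,0].astype(int)-112)<14)&(h[...,1]>130)&(h[...,2]>40)).astype(np.uint8)
k,l,st,c=cv2.connectedComponentsWithStats(m); i=1+st[1:,4].argmax(); print(c[i],st[i])
for z in(.102,.118): print(z,plane(p,c[i],z))
rs=[ray(manip.camera_params("scene"),(220.7,235.1)),ray(manip.camera_params("top"),(193.25,190.7)),ray(p,c[i])]
x,r=cross(rs); print(x,r, "delta tool",T.inv().apply(x-s["tool_pos"]))
E
```

```text
time: 9.25
tool_pos: [0.499, 0.1417, 0.2242]
tool_rot: [-0.0, 0.178, 0.984, -0.0]
contact_force: [0.4, -0.9, -0.6]
gripper_width: 1.002
grasp_force: 0.0
time: 9.88
tool_pos: [0.5454, 0.2833, 0.1798]
tool_rot: [-0.004, 0.178, 0.984, -0.002]
contact_force: [-0.3, -0.4, -0.8]
gripper_width: 1.002
grasp_force: 0.0
[0.54535894 0.28333684 0.17979105]
[252.44304792 191.16810683] [ 241  162   24   61 1273]
0.102 [0.54669061 0.28331153 0.102     ]
0.118 [0.54249272 0.2849249  0.118     ]
[0.54830927 0.28378502 0.0995204 ] [np.float64(0.001423557521501328), np.float64(0.00024420805538165823), np.float64(0.001195965161513507)] delta tool [-0.00316214  0.00194245  0.08024032]
```

View pics/w3.png

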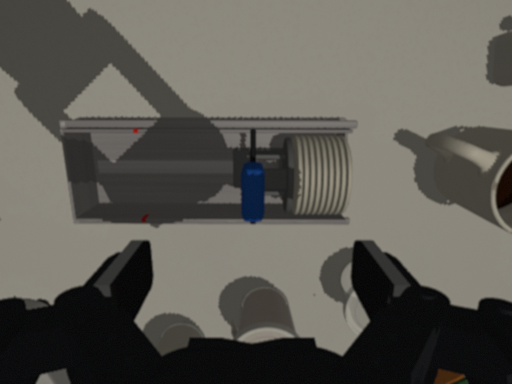

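The wrist view shows the blue grip at (252,191), centred between the open fingers. The red marks are at (136,130) and (145,218). I'll descend and close.

```bash
echo '[1, -0.048, 0.016, 0.64, 0, 0, 0, 1, 0, 0, 0.48, 0, 0, 0, 1, 0, 0, 0.288, 0, 0, 0, 1, 0, 0, 0, 0, 0, 0]' | python3 shift.py; echo '[0, 0, 0, 0, 0, 0, 0, 0, 0, 0, 0, 0, 0, 0, 0, 0, 0, 0, 0, 0, 0, 0, 0, 0, 0, 0, 0, 0, 0, 0, 0, 0, 0, 0, 0]' | python3 shift.py
```

```text
time: 10.42
tool_pos: [0.5509, 0.2832, 0.0965]
tool_rot: [-0.001, 0.178, 0.984, -0.0]
contact_force: [0.9, -0.1, -0.0]
gripper_width: 1.0
grasp_force: 0.0
time: 11.05
tool_pos: [0.5513, 0.2838, 0.097]
tool_rot: [0.0, 0.178, 0.984, 0.0]
contact_force: [0.0, 0.1, 0.2]
gripper_width: -0.001
grasp_force: 0.0
```

The fingers shut on nothing, with width 0 and force 0, so I'll look again.

```bash
python3 - <<'E'
from h import *
a=save("scene","s4"); w=save("wrist","w4"); s=manip.state(); print(s["gripper_width"],s["grasp_force"])
a=cv2.resize(a[185:275,170:290],(532,400),interpolation=cv2.INTER_CUBIC)
w=w[100:384,60:460]; w=cv2.resize(w,(400,284))
o=np.zeros((690,540,3),np.uint8); o[:400,:532]=a; o[404:688,:400]=w
o=cv2.resize(o,(469,600)); cv2.imwrite("pics/c4.png",o[...,::-1])
E
```

```text
-0.004429376540385484 0.0
```

View pics/c4.png

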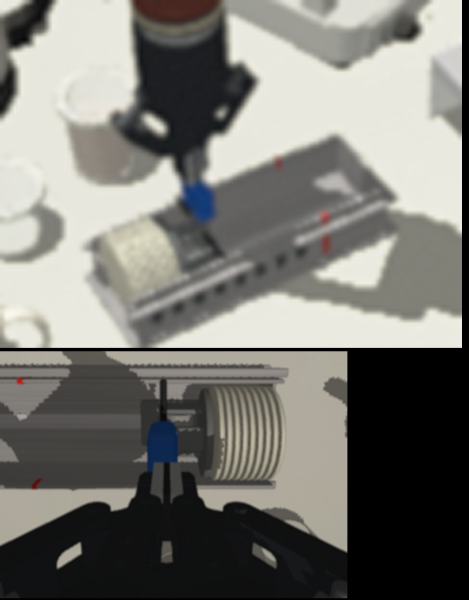

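The crops show the shut fingertips just behind and above the blue grip (scene crop (200,200), wrist crop (163,445)) instead of around it. I'll check the geometry numerically.

```bash
python3 - <<'E'
from h import *
s=manip.state(); print(s["tool_pos"],s["joint_pos"])
u=np.array([-.352,-.936,0]); v=np.array([.936,-.352,0])
for n,f in(("scene","s4"),("wrist","w4"),("wrist","w3")):
    im=cv2.imread(f"pics/{f}.png")[...,::-1].copy(); h=cv2.cvtColor(im,cv2.COLOR_RGB2HSV); m=((abs(h[...,0].astype(int)-112)<14)&(h[...,1]>130)&(h[...,2]>40)).astype(np.uint8)
    k,l,st,c=cv2.connectedComponentsWithStats(m); p=manip.camera_params(n)
    if n=="scene": m[:,:205]=0;m[:,240:]=0; k,l,st,c=cv2.connectedComponentsWithStats(m)
    i=1+st[1:,4].argmax(); print(f,c[i],st[i])
    if f!="w3":
        B=np.array([proj(p,np.array([.547,.2845,z])+a*.008*u+b*.02*v) for z in(.086,.118) for a in(-1,1) for b in(-1,1)]); print("box",B.min(0),B.max(0))
        print("TCP",proj(p,s["tool_pos"]),"grasp",proj(p,s["tool_pos"]+[0,0,.019]))
    m=l==i; ys=np.where(m)[0]; print("top row x",np.where(m[ys.min()+3])[0][[0,-1]],"bottom",np.where(m[ys.max()-3])[0][[0,-1]],ys.max())
E
```

```text
[0.55123375 0.28377381 0.09686635] [ 3.55459132e-01  1.33403600e-01  1.72065185e+00 -2.29079303e-05
  1.28763539e+00 -8.57563766e-01]
s4 [221.23076923 236.48076923] [218 232   7  10  52]
box [215.8889063  226.77339473] [226.61143118 243.15856898]
TCP [220.50418224 235.33284103] grasp [220.18387928 231.22190314]
top row x [218 224] bottom [219 224] 241
w4 [246.22292191 205.87468514] [ 229  180   36   59 1588]
box [231.65192505 179.27199049] [267.23698546 276.06124295]
TCP [251.17396417 228.62968303] grasp [251.14367726 244.03248659]
top row x [235 259] bottom [230 235] 238
w3 [252.44304792 191.16810683] [ 241  162   24   61 1273]
top row x [244 261] bottom [245 260] 222
```

I've used all ten pictures, so I'll read the pixels as a colour-class text map.

```bash
python3 - <<'E'
from h import *
def show(f,r0,r1,c0,c1,sr,sc):
    im=cv2.imread(f"pics/{f}.png"); h=cv2.cvtColor(im,40)
    for r in range(r0,r1,sr): print(r,"".join("B" if abs(int(h[r,c,0])-112)<14 and h[r,c,1]>110 else " .:-=+*%"[7-int(h[r,c,2])*8//256] for c in range(c0,c1,sc)))
show("w4",170,290,210,296,4,2); show("s4",212,250,200,245,1,1)
print(); show("w1",225,300,190,316,5,2)
E
```

```text
170 ++++++***********%%%%+===============+*****
174 ++++++***********%%%%++============+*******
178 ++++++***********%%%%*++=====--===+********
182 ++++++*******BBBBBBBBBBB++++++++++++*******
186 +++++++*****BBBBBBBBBBBBBB*****************
190 ++++++*****BBBBBBBBBBBBBBBB*+=++*++++*+++**
194 ++++++*****BBBBBBBBBBBBBBBBB***************
198 ++++++****BBBBBBBBBBBBBBBBBB***************
202 ++++++****BBBBBBBBBBBBBBBBBB***************
206 ++++++****BBBBBBBBBBBBBBBBBB***************
210 ++++++++++BBBBBBBBBBBBBBBBBB***************
214 ++++++++++BBBBBBBBBBBBBBBBBB***************
218 ++++++++==BBBBBBBBBBBBBBBBBB**+++*+++******
222 ++++++=--=BBBBBBBBBBBBBBBBB+---------=+****
226 ++========BBBBBBBBBBBBBBBBB+===========****
230 ***+******BBBB+++++*%%%*+++++**************
234 +***+*****BBB++++++*%%%*+++++*********+****
238 **********BBB*+++++*%%%*+++++**************
242 ******%%%%%%%*+++++*%%%*+++++*%%%%%%*******
246 **+**%%%%%%%*++++++*%%%*+++++*%%%%%%%******
250 ***+*%%%%%%%*++++++*%%%*+++++*%%%%%%%%*+**+
254 ++++*%%%%%%%*++++++*%%%*++++++*%%%%%%%+====
258 ---=*%%%%%%%*++++++%%%%*++++++*%%%%%%%*-
[... 2560 characters left out ...]
%%%%%%%*******%%%%%%
250 %%%%%*******%%%%%%%%%%%%%%%B%%%%%%%%%%%%%%%%%%%%%%%*******%%%%%
255 %%%%*******%%%%%%%%%%%%%%%%%%%%%%%%%%%%%%%%%%%%%%%%********%%%%
260 %%%********%%%%%%+*%%%%%%%%%%%%%%%%%%%%%%%%%++%%%%%%*******%%%%
265 %%%%******%%%%%%*===*%%%%%%%%%%%%%%%%%%%%%===+%%%%%%%******%%%%
270 %%%%%%%%**%%%%%%*======+*%%%%%%%%%%%%*++======%%%%%%***%%%%%%%%
275 %%%%%%%%**%%%%%%+=============================*%%%%%%*%%%%%%%%%
280 %%%%%%%%%%%%%%%%==============================+%%%%%%%%%%%%%%%%
285 %%%%%%%%%%%%%%%*===============================%%%%%%%%%%%%%%%%
290 %%%%%%%%%%%%%%%+===============================+%%%%%%%%%%%%%%%
295 %%%%%%%%%%%%%%*--------------------------------=%%%%%%%%%%%%%%%
```

```bash
python3 - <<'E'
from h import *
s=manip.state(); p=manip.camera_params("wrist"); t4=np.array(s["tool_pos"]); off=np.array(p["xyz"])-t4; print("off",off)
p3=dict(p); p3["xyz"]=np.array([.54536,.28334,.17979])+off
v=np.array([.936,-.352,0]); 
for nm,q,col,rows in(("w3",p3,252,(162,222)),("w4",p,247,(180,229))):
  for r in rows:
    for z in(.086,.102,.118):
        X=plane(q,(col,r),z); print(nm,r,z,X.round(4),"across from TCP4",((X-t4)@v).round(4))
E
```

```text
off [-0.06382317  0.0239866   0.16476751]
w3 162 0.086 [0.5292 0.29   0.086 ] across from TCP4 -0.0228
w3 162 0.102 [0.5262 0.2911 0.102 ] across from TCP4 -0.026
w3 162 0.118 [0.5233 0.2921 0.118 ] across from TCP4 -0.0291
w3 222 0.086 [0.5764 0.2724 0.086 ] across from TCP4 0.0276
w3 222 0.102 [0.5705 0.2746 0.102 ] across from TCP4 0.0213
w3 222 0.118 [0.5647 0.2767 0.118 ] across from TCP4 0.0151
w4 180 0.086 [0.5281 0.29   0.086 ] across from TCP4 -0.0238
w4 180 0.102 [0.5244 0.2916 0.102 ] across from TCP4 -0.0279
w4 180 0.118 [0.5207 0.2932 0.118 ] across from TCP4 -0.0319
w4 229 0.086 [0.5548 0.2799 0.086 ] across from TCP4 0.0047
w4 229 0.102 [0.5487 0.2824 0.102 ] across from TCP4 -0.0019
w4 229 0.118 [0.5425 0.285  0.118 ] across from TCP4 -0.0086
```

The pixel rays put the grip between -24 and +15 mm across the TCP, as expected. The shut fingertips appear in front of its top face, so the tips seem to be above z = 0.118, higher than reported. I'll probe down gently with shut fingers to find the contact height.

```bash
for i in 1 2 ; do echo '[0, 0, 0, 0.032, 0, 0, 0, 0, 0, 0, 0, 0, 0, 0]' | python3 shift.py | grep -E "tool_pos|contact|width"; done
```

```text
tool_pos: [0.5515, 0.2839, 0.0961]
contact_force: [-2.2, -1.0, 4.9]
gripper_width: -0.002
tool_pos: [0.5516, 0.284, 0.096]
contact_force: [-6.0, -1.9, 13.8]
gripper_width: -0.005
```

Contact confirmed: the tips stand on the grip's top (0.118 m) when the reported TCP z is 0.096, so the real tips are 22 mm higher than reported. I'll raise, open and re-descend to a reported 0.069, which puts the tips at about 91 mm.

To row units: -0.014 m is -0.224, 0.004 m is 0.064.

```bash
echo '[0, 0.064, 0, -0.224, 0, 0, 0, 1, 0, 0, 0, 0, 0, 0, 1, 0, 0, 0, 0, 0, 0, 1, 0, 0, 0, 0, 0, 0, 1, 0, 0, 0, 0, 0, 0]' | python3 shift.py; echo '[1, 0, 0, 0.24, 0, 0, 0, 1, 0, 0, 0.16, 0, 0, 0, 1, 0, 0, 0.096, 0, 0, 0, 1, 0, 0, 0.064, 0, 0, 0, 1, 0, 0, 0, 0, 0, 0]' | python3 shift.py
```

```text
time: 12.28
tool_pos: [0.5473, 0.285, 0.1063]
tool_rot: [-0.0, 0.178, 0.984, -0.0]
contact_force: [-1.1, -0.2, -0.1]
gripper_width: 0.85
grasp_force: 0.0
time: 12.9
tool_pos: [0.5474, 0.2851, 0.0716]
tool_rot: [-0.0, 0.178, 0.984, -0.0]
contact_force: [-0.3, -0.2, -0.3]
gripper_width: 0.998
grasp_force: 0.0
```

```bash
echo '[0, 0, 0, 0.032, 0, 0, 0, 0, 0, 0, 0, 0, 0, 0, 0, 0, 0, 0, 0, 0, 0, 0, 0, 0, 0, 0, 0, 0, 0, 0, 0, 0, 0, 0, 0]' | python3 shift.py
```

```text
time: 13.52
tool_pos: [0.5467, 0.2829, 0.0703]
tool_rot: [-0.001, 0.178, 0.984, -0.003]
contact_force: [-4.5, -9.0, 6.0]
gripper_width: 0.173
grasp_force: 60.0
```

The grip is held (opening 0.173, 60 N). I'll draw it back slowly along tool -y.

The rows are not in the units I measure in: shifts go in shares of 62.5 mm and turns go in units of 0.05 rad. I convert before sending: -0.014 m is -0.224, -0.012 m is -0.192.

```bash
echo '[0, 0, -0.096, 0, 0, 0, 0, 0, 0, -0.192, 0, 0, 0, 0, 0, 0, -0.224, 0, 0, 0, 0, 0, 0, -0.224, 0, 0, 0, 0, 0, 0, -0.224, 0, 0, 0, 0]' | python3 shift.py;echo '[0, 0, -0.224, 0, 0, 0, 0, 0, 0, -0.208, 0, 0, 0, 0, 0, 0, -0.144, 0, 0, 0, 0, 0, 0, -0.064, 0, 0, 0, 0, 0, 0, 0, 0, 0, 0, 0]' | python3 shift.py
cat > m.py <<'E'
from h import *
import sys
s=manip.state(); u=np.array([-.352,-.936,0]); t=np.array(s["tool_pos"]); print(t,"along from rest",(t-[.5467,.2829,.0703])@u,"F along",np.array(s["contact_force"])@u)
# black cross-bar / blue grip relative to red marks, scene+top+wrist
for n in("scene","top","wrist"):
    p=manip.camera_params(n); im=save(n,n+sys.argv[1]); h=cv2.cvtColor(im,cv2.COLOR_RGB2HSV)
    g=proj(p,[.510,.190,.105]); 
    for nm,m,z in(("blue",(abs(h[...,0].astype(int)-112)<14)&(h[...,1]>130)&(h[...,2]>40),.106),("red",((h[...,0]<8)|(h[...,0]>172))&(h[...,1]>90),.058)):
        k,l,st,c=cv2.connectedComponentsWithStats(m.astype(np.uint8))
        for i in range(1,k):
            if np.linalg.norm(c[i]-g)<(110 if n=="wrist" else 30): X=plane(p,c[i],z); print(n,nm,c[i].round(1),st[i],X.round(4),"along",((X-[.547,.2845,0])@u).round(4))
E
python3 m.py 5
```

```text
time: 14.15
tool_pos: [0.527, 0.2301, 0.0705]
tool_rot: [0.001, 0.178, 0.984, 0.002]
contact_force: [2.1, 5.7, -1.3]
gripper_width: 0.177
grasp_force: 59.3
time: 14.78
tool_pos: [0.513, 0.1927, 0.0705]
tool_rot: [0.001, 0.178, 0.984, 0.002]
contact_force: [2.5, 6.8, -0.9]
gripper_width: 0.175
grasp_force: 59.3
[0.51300827 0.19265672 0.07045789] along from rest 0.09632719573930171 F along -7.247576827927428
scene blue [248.1 224.5] [245 219   6  12  45] [0.5059 0.197  0.106 ] along 0.0964
scene red [253.7 240.3] [253 240   2   2   3] [0.4757 0.2064 0.058 ] along 0.0982
scene red [254.3 247.5] [254 246   2   4   6] [0.4541 0.2302 0.058 ] along 0.0836
top blue [218.5 204.5] [218 204   2   2   2] [0.4939 0.1941 0.106 ] along 0.1033
wrist blue [251.7 257.1] [ 231  203   43  109 4077] [0.5115 0.1935 0.106 ] along 0.0977
wrist red [244.5 146. ] [241 142   8   9  70] [0.4724 0.2042 0.058 ] along 0.1014
```

```bash
echo '[0, 0, -0.032, 0, 0, 0, 0, 0, 0, -0.0288, 0, 0, 0, 0, 0, 0, 0, 0, 0, 0, 0]' | python3 shift.py; python3 m.py 6 | grep -v top; python3 - <<'E'
from h import *
im=cv2.imread("pics/wrist6.png"); h=cv2.cvtColor(im,40)
for r in range(126,210,3): print(r,"".join("R" if (h[r,c,0]<8 or h[r,c,0]>172) and h[r,c,1]>90 else "B" if abs(int(h[r,c,0])-112)<14 and h[r,c,1]>110 else " .:-=+*%"[7-int(h[r,c,2])*8//256] for c in range(215,285)))
E
```

```text
time: 15.3
tool_pos: [0.5118, 0.1893, 0.0704]
tool_rot: [0.001, 0.178, 0.984, 0.002]
contact_force: [1.8, 6.1, -0.9]
gripper_width: 0.171
grasp_force: 59.3
[0.51177396 0.18930975 0.07044083] along from rest 0.09989444287960685 F along -6.364404231269287
scene blue [249.2 224.5] [247 219   5  12  43] [0.5034 0.1947 0.106 ] along 0.0994
scene red [242. 227.] [242 227   1   1   1] [0.5459 0.1821 0.058 ] along 0.0963
scene red [254.  240.5] [254 240   1   2   2] [0.4744 0.2063 0.058 ] along 0.0988
scene red [254.3 247.5] [254 246   2   4   6] [0.4541 0.2302 0.058 ] along 0.0836
wrist blue [251.7 257.1] [ 231  203   43  109 4073] [0.5102 0.1901 0.106 ] along 0.1014
126 ++++++++++++++++++++++++++++++++++++++++++++++++++++++++++++++++++++++
129 +++++++++================+============================================
132 ++++++++=-------------------------------------------------------------
135 +++++++++=====--------------------------------------------------------
138 ++++++++++++++=-------------------------------------------------------
141 ++++++++++++++++++++++++++++++++=======+++++++++++++
[... 968 characters left out ...]
*************************
183 +++++++**************************%%%%%%%%*++++++++++++++++++++++++++++
186 +++++++**************************%%%%%%%%*+===========================
189 =+++=+++*************************%%%%%%%%*+=====++++++++++++++++======
192 ++++++++************************%%%%%%%%%*+========++=--==++++++====++
195 ++++++++************************%%%%%%%%%%***++===++++++++++++++++++++
198 ++++++++************************%%%%%%%%%%****++++++++++++++++++++++++
201 ++++++++************************%%%%%%%%%*****++++++++++++++++++++++++
204 ++++++++*****************BBBBBBBBBBBBBBBBBBBBBBB++++++++++++++++++++++
207 +++++++***************BBBBBBBBBBBBBBBBBBBBBBBBBBBBBBB*****************
```

The bar (columns 248–255) lies exactly in line with the red mark (columns 248–255). I'll check the hood's knob and then hand in.

```bash
echo '[0, 0, 0, 0, 0, 0, 0, 0, 0, 0, 0, 0, 0, 0, 0, 0, 0, 0, 0, 0, 0]' | python3 shift.py; python3 - <<'E'
from h import *
rs=[]
for n in("scene","top"):
    p=manip.camera_params(n); im=cv2.imread(f"pics/{n}6.png"); g=proj(p,[.4155,-.104,.107]); u,v=g.round().astype(int)
    m=np.zeros(im.shape[:2],np.uint8); m[v-9:v+10,u-9:u+10]=(im.max(2)<70)[v-9:v+10,u-9:u+10]
    k,l,s,c=cv2.connectedComponentsWithStats(m)
    if k>1: i=1+s[1:,4].argmax(); print(n,g,c[i],s[i]); rs.append(ray(p,c[i]))
if len(rs)==2: print(cross(rs))
E
```

```text
time: 15.82
tool_pos: [0.5118, 0.1894, 0.0704]
tool_rot: [0.001, 0.178, 0.984, 0.002]
contact_force: [2.1, 6.2, -0.2]
gripper_width: 0.174
grasp_force: 59.4
scene [320.8101832  188.40593051] [319.32692308 189.26923077] [317 185   6  10  52]
top [304.62329457 223.89012352] [304.52238806 223.29850746] [300 219  10   9  67]
(array([ 0.41965843, -0.10426055,  0.1002972 ]), [np.float64(0.0013566003695163979), np.float64(0.0013566003695164393)])
```

```bash
python3 -c "
from plant import manip
print(manip.job_done())"
```

```text
the job is handed in; nothing more can be done
None
```

The hood stands upright on the free worktop, and the follower is held with its cross-bar on the red fill line (about 100 mm drawn back, grip still held); the job is handed in at about 16 s, and no verdict was returned.

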